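# Move the snap-fit cover to the blade case

### The job

The case with the carving blades in it has been left open. Squeeze the two side tabs of the cover on the empty case together to free it, lift it off, and snap it onto the case with the blades: its height there must be felt, so press it down gently all the way round until both tabs have sprung out and hold it. Treat the plastic gently (squeeze the tabs no harder than they need, press the cover with no more than about 15 N, never pull it while it is still latched), and leave the other things on the bench alone.

Things in the scene. Friction and masses are not known exactly. Their poses are not given: they have to be found in the camera images.
- cover: Grey plastic snap-fit cover, about 120 g, latched on case_a at the start. Origin: centre of the underside of its plate (96 along x, 64 along y, 4 thick), z up; latched on case_a it is 47 above that case's underside. Two upright tabs stand through the plate at +-y with a 26 x 26 x 6 stop block between. Fits either way round. Plastic cracks over 30 N on a tab or 25 N between cover and a case
- cover_pin (a point): Tip of one of the cover's four round-ended locating pins, 8 diameter, under the plate at x = +-39.5, y = +-19.5, reaching 20 below the cover's origin (this one is at +x +y). They enter a case's opening with 1.5 play each way
- cover_hook (a point): Middle of the flat top of the +y tab's outward hook, 9 below the cover's origin, when sprung out; the hook reaches to y = 28 from the cover's centre and catches under the case's lip. Below it a 45 degree ramp, lowest point 18 below the cover's origin. The -y tab has the mirror image
- tab_l_pad (a point): Middle of the outer face of the upright tab at the cover's +y side, when sprung out: 22 above the cover's origin. A tab is 26 wide along x, 5 thick, its top 32 above the origin (28 above the plate). Outer faces 50 apart (y = +-25), 39 apart when fully squeezed
- tab_r_pad (a point): The same for the tab at the cover's -y side
- tab_l (a joint): How far the +y tab is pressed in towards the cover's middle, m: 0 sprung out, 0.0055 at its stop. Spring force 3 N at 0, 10.6 N at the stop, plus up to 4 N of hook friction while latched. Its hook clears the case's lip from 0.003 on if the cover is centred; press to the stop to be sure
- tab_r (a joint): The same for the -y tab, pressed in towards +y of the cover
- case_a: Black plastic case, empty, covered at the start, fixed to the bench. 100 along x, 68 along y, 45 high; two low screw feet reach x = +-62. Origin: centre of its underside. Opening in its top 90 by 50 (x by y); along each long side a catch lip runs 7 deep under the rim, below it the inside is 60 wide
- case_b: The same kind of case, fixed to the bench, open, four steel blades in wooden holders on its floor (up to 24 above its underside). Put the cover here. Its upper shell (walls, lips, lifters) is clamped at a height that differs each time: its rim is 45 to 58 above the underside (the origin, which does not show it), so how far down the cover must go has to be felt
- case_b_floor (a point): Centre of case_b's floor, 4 above its underside. From case_b's rim up: hooks pass under the lip once the cover's origin is less than 2 above the rim; at 0 the plate lies on the rim, a hard stop; latched it rides at 2, pushed up by the lifters; let go unlatched it rides at 6; pins caught on the rim hold it at 20
- case_b_middle (a point): Point on case_b's axis, 30 above its underside. The case has two sprung steel lifter buttons (8 diameter, at x = +-38.5, y = 0 of the case), tops 6 over the rim when free. They push the cover up with 4.6 N together at first touch, 6.2 N when latched, 7 N with the plate on the rim. case_a has the same: its freed cover rises by 4
- screwdriver: Screwdriver lying between the cases, 160 long, along x; a bystander, leave it where it is. Origin: centre of its underside
- scroll: Carved wooden scroll end, 56 diameter, 38 high; a bystander, leave it where it is. Origin: centre of its underside
- mug: White mug, 80 diameter, 90 high; a bystander, leave it where it is. Origin: centre of its underside
- varnish: Amber jar, 44 diameter, 85 high; a bystander, leave it where it is. Origin: centre of its underside
- oil: Green bottle, 40 diameter, 100 high; a bystander, leave it where it is. Origin: centre of its underside
- offcut: Pale wood offcut, 120 x 45 x 30; a bystander, leave it where it is. Origin: centre of its underside
- brush: Brush lying down, 170 long; a bystander, leave it where it is. Origin: centre of its underside
- rosin: Dark block, 40 x 30 x 18; a bystander, leave it where it is. Origin: centre of its underside
Not all that is in view belongs to the job. Leave any pink look-alike of the cover alone. What is shaped like the case_b but yellow is not meant.

How it is judged:
By the outcome, as a careful person would: the job done as asked, in the order asked, and still so for the second after the job is handed in, with the robot touching nothing.
It also fails if it takes over 67 s, if anything falls off the work surface, if the arm or the gripper's body presses on something with over 40 N, if the wrist force passes 120 N, or if a joint passes its speed limit or range.

### The arm

A 7-joint arm with a two-finger parallel gripper is mounted at the origin on the work surface. World frame = base frame: x ahead of the robot, y to its left, z up, the work surface at z = 0. Lengths are in m, angles in rad, forces in N, time in s.
With the tool pointing down it reaches from about 0.4 to 0.85 m from the base axis. Payload 4.5 kg.
Tool frame: the origin (TCP) lies midway between the tips of the shut fingers; the grasp point (between the pads) lies 19 mm behind it; z points along the fingers, y is the line along which they close (so a half turn about z gives the same grasp; the last joint's range is limited). The gripper opens to 88 mm and grips with 3 to 60 N. Pads are 18 mm wide; open, the fingers measure 123 mm over their backs; the gripper's body (75 mm by 187 mm) begins 45 mm behind the grasp point.
Start: joints at [-1.122, 0.689, -0.195, 1.565, 0.157, 0.902, -0.215], TCP at [0.252, 0.572, 0.239] pointing down, gripper open.
Joint ranges: [-3.01, 3.01], [-0.46, 2.08], [-1.47, 1.51], [0.13, 2.56], [-1, 4.14], [0.04, 2.09], [-2.66, 2.66]. Speed limits (rad/s): [2.57, 2.57, 3.14, 3.14, 3.14, 3.14, 3.14].

### API

Orientations are given as a unit quaternion [x, y, z, w].
In Python, from plant import r gives the robot as it stands.
- The arm moves only by the tool carry_out, never from a script. Its argument "plan" is a list of rows, each an object with "rot": the turn, a rotation vector about the tool's x, y, z in rad, a list of three; "xyz": the shift along the tool's x, y, z in m, a list of three; "grip": the closure in counts, from 0 (fully open) to 255 (shut). In form: [{"rot": [wx, wy, wz], "xyz": [dx, dy, dz], "grip": grip}, ...]. A call has 1 to 8 rows; each row is the pose to reach, as a shift and turn from the pose commanded when the call began, along the tool's axes at that moment; what a row does not reach only later rows make up. A row lasts 1/12 s, in which the tool goes at most 41.7 mm and 7.16 degrees, less where a joint would pass 70% of its speed; a pose out of reach is approached as far as the arm can. A call with a gripper value outside its range is refused whole. The fingers move at their own pace and stop on an object; "squeeze" is the grip in N (left out, the last holds). Time passes only in rows, so rows that repeat a pose let the fingers close. It gives the time, the measured TCP pose, the force, the opening and the grip force at its end, in the units of the state.
- r.get_state(): the state, without advancing time (a new reading comes with each control period).
- r.snapshot(name): name is "scene" or "top" or "wrist"; returns the picture (420x560x3 uint8, red, green, blue); there is no depth.
- r.camera_params(name): a dict with "fx", "fy", "cx", "cy" (pixels), "position" and "attitude" of the camera in the world; the wrist camera has in their place "hand_eye" (4x4, takes a point from camera to tool coordinates, whose origin is the TCP and whose axes are the flange's). Camera axes: x right, y down, z forward; pixel columns grow to the right and rows downward; lengths in m; the calibration is good to about 2 mm. A picture is of the moment at which its call begins: read the wrist's pose just before it. camera_params takes no time and is no camera call.
- r.finish_job(): hands the job in; it is judged then, once.
The state is a dict: "clock": time; "q": joint angles; "qd": joint speeds; "joint_torque": joint torques, N m; "tool_pos": TCP position; "eef_rot": TCP orientation; "contact_force": force on the tool from outside, world axes, zero at the start; "moment": the same for the moment, N m; "opening": opening from 0.0 (shut) to 1.0 (fully open); "finger_force": force on a finger pad.
Only numpy, scipy, OpenCV 4.12 (cv2) and the standard library are available. Lean on these libraries where they do the work, as an engineer would, in place of code of your own. Each camera call takes 0.05 s, during which the arm holds its last target. There are 200 camera calls.

## Working session

There is one attempt and no reset: what is moved stays moved. The work goes in short steps, Python scripts to look and compute and a tool call to move; the robot and the scene stay as the last step left them, time stands still between calls to the robot, and variables do not carry over. Pictures are saved under pics/ and viewed, at most 10 in all, crops included, and the job is handed in when it is done.

Besides the shell and the picture viewer there is one more tool, called after "Request:" by a JSON object that holds its "fn" and its "kwargs", one argument or row to a line. carry_out: Moves the arm, as the interface text tells. Its arguments: {"type":"object","properties":{"plan":{"type":"array"},"squeeze":{"type":"number"}},"required":["plan"]}

```bash
ls; mkdir -p pics
python3 - <<'E'
from plant import r
import cv2,numpy as np
for n in("scene","top"):
    im=r.snapshot(n); cv2.imwrite(f"pics/{n}0.png",im[:,:,::-1]); p=r.camera_params(n); print(n,p)
print(r.camera_params("wrist")); s=r.get_state(); print(s)
E
```

```text
pics
scene {'fx': 495.08035109123483, 'fy': 495.08035109123483, 'cx': 277.18047636286485, 'cy': 210.9892630399051, 'position': array([1.00998647, 0.60559117, 0.77164318]), 'attitude': array([ 0.30200322,  0.8651127 , -0.37986942, -0.12678047])}
top {'fx': 399.27961158764043, 'fy': 399.27961158764043, 'cx': 275.51693712726666, 'cy': 208.9308421775954, 'position': array([ 0.45697969, -0.01761571,  1.04644631]), 'attitude': array([ 0.7164046 , -0.6960596 ,  0.03730598, -0.02955932])}
{'fx': 336.02850321754835, 'fy': 336.02850321754835, 'cx': 279.943887512862, 'cy': 215.08368500987004, 'hand_eye': array([[-3.42954033e-04, -9.66860190e-01, -2.55306200e-01,
         6.58289390e-02],
       [ 9.99999829e-01, -2.10776314e-04, -5.45081739e-04,
        -4.79681136e-05],
       [ 4.73205334e-04, -2.55306343e-01,  9.66860097e-01,
        -1.45988673e-01],
       [ 0.00000000e+00,  0.00000000e+00,  0.00000000e+00,
         1.00000000e+00]])}
{'clock': 0.1, 'q': array([-1.12223353,  0.68989707, -0.1945523 ,  1.5662273 ,  0.15732303,
        0.90248801, -0.21505426]), 'qd': array([-0.00113399, -0.00065333,  0.00021308, -0.00475524, -0.00081159,
        0.00087868, -0.00094647]), 'joint_torque': array([-3.73307092e-03, -5.28500748e+01, -1.27194878e+00, -1.53837079e+01,
       -5.26862789e-02,  2.04022683e-03,  3.14949159e-05]), 'tool_pos': array([0.25166126, 0.57148438, 0.23799634]), 'eef_rot': array([ 2.05819936e-01,  9.78589543e-01, -8.04608061e-04, -1.10874091e-04]), 'contact_force': array([-1.42564315, -0.17117383, -0.41888616]), 'moment': array([ 0.03790724, -0.003261  , -0.02766801]), 'finger_force': 0.0, 'opening': 1.0011782465877035}
```

View pics/top0.png

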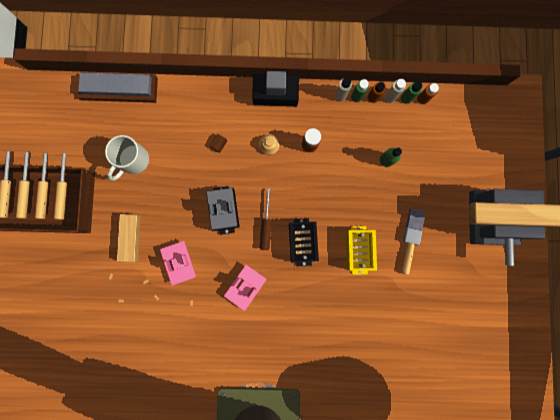

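View pics/scene0.png

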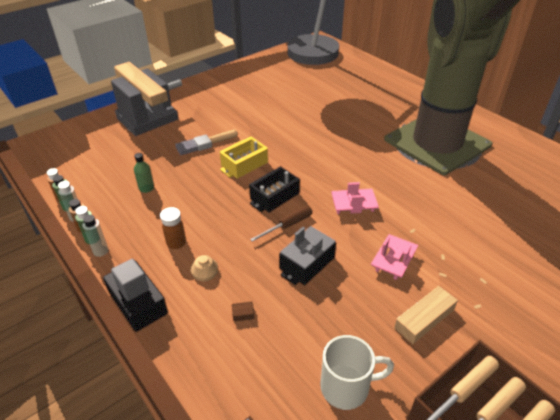

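The candidates are:
- grey cover on the black case: top (223,210), scene (308,250)
- pink look-alikes: top (177,263) and (245,287)
- grey block on a black box at the back: top (275,85)

The target is the grey one with tabs at (223,210). The open case with blades is the black one at (303,242); the yellow one at (362,250) is not meant.

```bash
cat > h.py <<'E'
from plant import r
import cv2,numpy as np
from scipy.spatial.transform import Rotation as R
def cam(n,s=None):
    p=r.camera_params(n)
    if n=="wrist":
        T=np.eye(4);T[:3,:3]=R.from_quat(s["eef_rot"]).as_matrix();T[:3,3]=s["tool_pos"]
        T=T@p["hand_eye"];return p,T[:3,:3],T[:3,3]
    return p,R.from_quat(p["attitude"]).as_matrix(),p["position"]
def ray(c,uv,z):
    p,A,o=c;uv=np.atleast_2d(uv).astype(float)
    d=np.c_[(uv[:,0]-p["cx"])/p["fx"],(uv[:,1]-p["cy"])/p["fy"],np.ones(len(uv))]@A.T
    return o+d*((z-o[2])/d[:,2])[:,None]
def proj(c,P):
    p,A,o=c;q=(np.atleast_2d(P)-o)@A
    return np.c_[q[:,0]/q[:,2]*p["fx"]+p["cx"],q[:,1]/q[:,2]*p["fy"]+p["cy"]]
def totool(s,P): return R.from_quat(s["eef_rot"]).inv().apply(np.array(P)-s["tool_pos"])
E
python3 - <<'E'
from h import *
c=cam("top");s=r.get_state()
print(ray(c,[[208,190],[233,187],[239,228],[212,231],[223,209]],.051).round(3))
print(ray(c,[[290,222],[314,220],[317,262],[293,265],[303,242]],.05).round(3))
T=R.from_quat(s["eef_rot"]).as_matrix();print(T.round(3))
im=cv2.imread("pics/top0.png")[160:300,180:400]
cv2.imwrite("pics/crop.png",cv2.resize(im,None,fx=3.6,fy=3.6,interpolation=cv2.INTER_CUBIC))
E
```

```text
[[0.594 0.144 0.051]
 [0.604 0.081 0.051]
 [0.501 0.062 0.051]
 [0.492 0.129 0.051]
 [0.548 0.104 0.051]]
[[ 0.52  -0.064  0.05 ]
 [ 0.527 -0.124  0.05 ]
 [ 0.423 -0.134  0.05 ]
 [ 0.414 -0.074  0.05 ]
 [ 0.471 -0.098  0.05 ]]
[[-0.915  0.403 -0.001]
 [ 0.403  0.915 -0.002]
 [-0.    -0.002 -1.   ]]
```

View pics/crop.png

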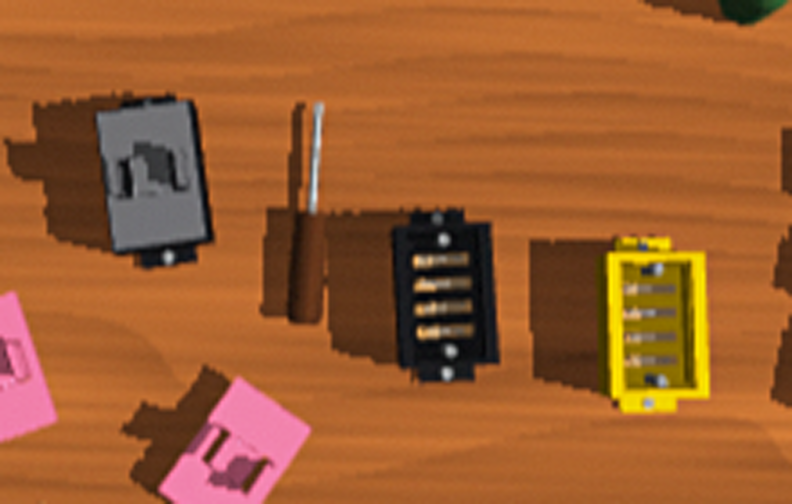

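The close crop confirms the choice: the grey cover with its two tabs, and the black open case with four blades (crop 445,295). I'm moving over the cover now.

Request:
{"fn": "carry_out", "kwargs": {
  "plan": [
    {"rot":[0,0,-0.58],"xyz":[-0.46,-0.308,0.03],"grip":0},
    {"rot":[0,0,-0.58],"xyz":[-0.46,-0.308,0.03],"grip":0},
    {"rot":[0,0,-0.58],"xyz":[-0.46,-0.308,0.03],"grip":0},
    {"rot":[0,0,-0.58],"xyz":[-0.46,-0.308,0.03],"grip":0},
    {"rot":[0,0,-0.58],"xyz":[-0.46,-0.308,0.03],"grip":0},
    {"rot":[0,0,-0.58],"xyz":[-0.46,-0.308,0.03],"grip":0},
    {"rot":[0,0,-0.58],"xyz":[-0.46,-0.308,0.03],"grip":0},
    {"rot":[0,0,-0.58],"xyz":[-0.46,-0.308,0.03],"grip":0}
  ]
}}

```text
clock: 0.77
tool_pos: [0.431, 0.289, 0.2204]
eef_rot: [-0.083, 0.997, -0.0, -0.0]
contact_force: [0.5, 0.2, 0.7]
opening: 1.003
finger_force: 0.0
```

Run:
```python
from h import *
s=r.get_state();print(s["clock"],s["tool_pos"],R.from_quat(s["eef_rot"]).as_matrix().round(3),totool(s,[.548,.104,.2]))
```

```text
0.7667 [0.43098823 0.28901412 0.22037652] [[-0.986 -0.165 -0.   ]
 [-0.165  0.986 -0.   ]
 [ 0.    -0.    -1.   ]] [-0.08497814 -0.20174422  0.02037565]
```

Request:
{"fn": "carry_out", "kwargs": {
  "plan": [
    {"rot":[0,0,0],"xyz":[-0.085,-0.195,0.015],"grip":0},
    {"rot":[0,0,0],"xyz":[-0.085,-0.195,0.015],"grip":0},
    {"rot":[0,0,0],"xyz":[-0.085,-0.195,0.015],"grip":0},
    {"rot":[0,0,0],"xyz":[-0.085,-0.195,0.015],"grip":0},
    {"rot":[0,0,0],"xyz":[-0.085,-0.195,0.015],"grip":0},
    {"rot":[0,0,0],"xyz":[-0.085,-0.195,0.015],"grip":0},
    {"rot":[0,0,0],"xyz":[-0.085,-0.195,0.015],"grip":0},
    {"rot":[0,0,0],"xyz":[-0.085,-0.195,0.015],"grip":0}
  ]
}}

```text
clock: 1.43
tool_pos: [0.5458, 0.1131, 0.2053]
eef_rot: [-0.082, 0.997, 0.0, -0.001]
contact_force: [-0.3, 0.6, 0.7]
opening: 1.001
finger_force: 0.0
```

Run:
```python
from h import *
s=r.get_state();im=r.snapshot("wrist");cv2.imwrite("pics/w1.png",im[:,:,::-1])
print(s["tool_pos"],s["eef_rot"])
```

```text
[0.54579348 0.11305068 0.20532651] [-8.22114649e-02  9.96614681e-01  4.47934908e-04 -5.02059459e-04]
```

View pics/w1.png

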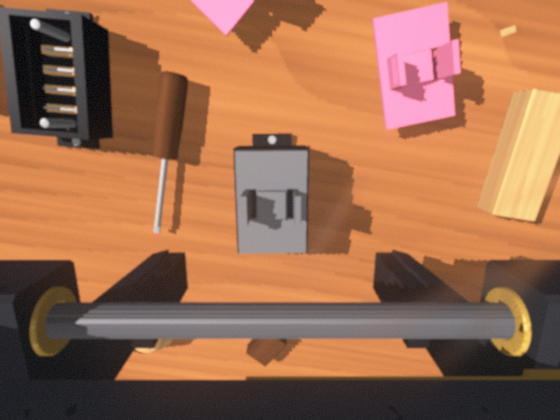

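The wrist view shows the cover plate, corners near (235,148), (309,148), (309,253) and (237,253), with the two tabs at (252,205) and (290,205). case_b is at (57,75).

```bash
cat >> h.py <<'E'
def plate(im,c,z,seed=None,lo=60,hi=170):
    hsv=cv2.cvtColor(im,cv2.COLOR_RGB2HSV)
    m=((hsv[...,1]<50)&(hsv[...,2]>lo)&(hsv[...,2]<hi)).astype(np.uint8)
    m=cv2.morphologyEx(m,cv2.MORPH_OPEN,np.ones((3,3),np.uint8))
    n,l,st,ce=cv2.connectedComponentsWithStats(m)
    k=l[seed[1],seed[0]]
    pts=np.argwhere(l==k)[:,::-1]
    hull=cv2.convexHull(pts.astype(np.float32))[:,0]
    W=ray(c,hull,z)[:,:2]
    (cx,cy),(w,h),a=cv2.minAreaRect((W*1000).astype(np.float32))
    if w<h: w,h,a=h,w,a+90
    a=(a+90)%180-90
    return cx,cy,w,h,a,k,st[k]
E
python3 - <<'E'
from h import *
s=r.get_state();im=cv2.imread("pics/w1.png")[:,:,::-1].copy()
s["tool_pos"]=np.array([0.54579348,0.11305068,0.20532651]);s["eef_rot"]=np.array([-8.22114649e-02,9.96614681e-01,4.47934908e-04,-5.02059459e-04])
c=cam("wrist",s)
for y,x in((230,250),(152,250),(144,250),(200,252),(200,290),(100,65)):print(x,y,im[y,x])
print(plate(im,c,.051,(250,235)))
q=R.from_quat(s["eef_rot"]).as_matrix();print(q.round(3))
print("tcp",proj(c,s["tool_pos"]))
E
```

```text
250 230 [161 152 155]
250 152 [156 151 150]
250 144 [215 133  81]
252 200 [65 52 51]
290 200 [54 46 46]
65 100 [29 24 28]
(548.4559936523438, 105.8831787109375, 96.54037475585938, 64.78141021728516, 9.559700965881348, np.int32(7), array([ 235,  149,   73,  104, 7083], dtype=int32))
[[-0.986 -0.164 -0.001]
 [-0.164  0.986  0.001]
 [ 0.001  0.001 -1.   ]]
tcp [[279.67453067 271.18291035]]
```

Request:
{"fn": "carry_out", "kwargs": {
  "plan": [
    {"rot":[0,0,0],"xyz":[-0.0015,-0.0075,0.04],"grip":81},
    {"rot":[0,0,0],"xyz":[-0.0015,-0.0075,0.08],"grip":81},
    {"rot":[0,0,0],"xyz":[-0.0015,-0.0075,0.1],"grip":81},
    {"rot":[0,0,0],"xyz":[-0.0015,-0.0075,0.1],"grip":81},
    {"rot":[0,0,0],"xyz":[-0.0015,-0.0075,0.1],"grip":81},
    {"rot":[0,0,0],"xyz":[-0.0015,-0.0075,0.1],"grip":81}
  ],
  "squeeze": 17
}}

```text
clock: 1.98
tool_pos: [0.5495, 0.1076, 0.1071]
eef_rot: [-0.084, 0.996, 0.001, 0.001]
contact_force: [0.6, 0.4, -0.5]
opening: 0.68
finger_force: 0.0
```

Run:
```python
from h import *
s=r.get_state();im=r.snapshot("wrist");cv2.imwrite("pics/w2.png",im[:,:,::-1])
print(s["tool_pos"],s["eef_rot"],s["opening"])
c=cam("wrist",s); print(proj(c,s["tool_pos"]))
try: print(plate(im,c,.051,(215,200)))
except Exception as e: print(e)
```

```text
[0.54945223 0.10757403 0.10713371] [-8.37011589e-02  9.96490110e-01  6.88020266e-04  1.05060787e-03] 0.6799731215340257
[[279.67516525 271.18167056]]
(555.9847412109375, 108.96971893310547, 414.7188415527344, 275.0833740234375, -80.4881820678711, np.int32(0), array([     0,      0,    560,    420, 201498], dtype=int32))
```

View pics/w2.png

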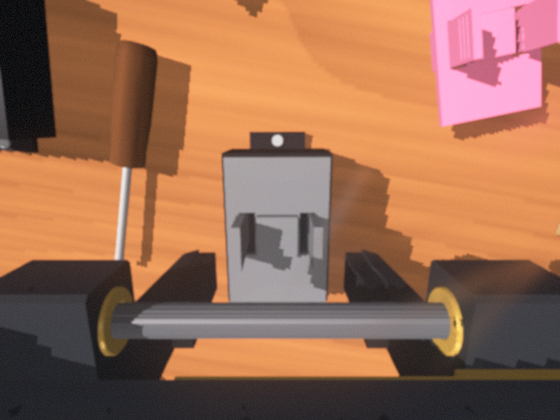

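The view shows the fingers straddling the cover. The plate's mid column is about 277.5 against tool column 279.7, so I shift -1.4 mm in y, descend, then squeeze.

Request:
{"fn": "carry_out", "kwargs": {
  "plan": [
    {"rot":[0,0,0],"xyz":[0.001,-0.0014,0.02],"grip":81},
    {"rot":[0,0,0],"xyz":[0.001,-0.0014,0.035],"grip":81},
    {"rot":[0,0,0],"xyz":[0.001,-0.0014,0.045],"grip":81},
    {"rot":[0,0,0],"xyz":[0.001,-0.0014,0.053],"grip":81},
    {"rot":[0,0,0],"xyz":[0.001,-0.0014,0.053],"grip":81},
    {"rot":[0,0,0],"xyz":[0.001,-0.0014,0.053],"grip":81}
  ],
  "squeeze": 17
}}

```text
clock: 2.53
tool_pos: [0.5486, 0.1044, 0.0532]
eef_rot: [-0.083, 0.997, 0.0, 0.0]
contact_force: [-0.3, 0.2, 0.8]
opening: 0.68
finger_force: 0.0
```

Request:
{"fn": "carry_out", "kwargs": {
  "plan": [
    {"rot":[0,0,0],"xyz":[0,0,0],"grip":105},
    {"rot":[0,0,0],"xyz":[0,0,0],"grip":112},
    {"rot":[0,0,0],"xyz":[0,0,0],"grip":116},
    {"rot":[0,0,0],"xyz":[0,0,0],"grip":116}
  ],
  "squeeze": 17
}}

```text
clock: 2.87
tool_pos: [0.5488, 0.105, 0.0534]
eef_rot: [-0.083, 0.997, 0.001, 0.001]
contact_force: [-0.5, 1.9, 4.1]
opening: 0.546
finger_force: 4.4
```

Run:
```python
from h import *
s=r.get_state();print({k:s[k] for k in("tool_pos","eef_rot","contact_force","moment","opening","finger_force")})
```

```text
{'tool_pos': array([0.54875373, 0.10503984, 0.05342637]), 'eef_rot': array([-8.28716796e-02,  9.96559638e-01,  6.90840613e-04,  8.33711006e-04]), 'contact_force': array([-0.50770645,  1.92789581,  4.13801328]), 'moment': array([ 0.43456608,  0.09880124, -0.00862889]), 'opening': 0.5457730208082214, 'finger_force': 4.36153215036029}
```

Request:
{"fn": "carry_out", "kwargs": {
  "plan": [
    {"rot":[0,0,0],"xyz":[0,0.001,0],"grip":98},
    {"rot":[0,0,0],"xyz":[0,0.001,-0.001],"grip":98},
    {"rot":[0,0,0],"xyz":[0,0.001,-0.002],"grip":98},
    {"rot":[0,0,0],"xyz":[0,0.001,-0.002],"grip":98}
  ]
}}

```text
clock: 3.2
tool_pos: [0.5481, 0.1043, 0.0547]
eef_rot: [-0.082, 0.997, -0.0, -0.0]
contact_force: [-0.6, -0.9, -0.2]
opening: 0.619
finger_force: 0.0
```

Request:
{"fn": "carry_out", "kwargs": {
  "plan": [
    {"rot":[0,0,0],"xyz":[0,0,0],"grip":112},
    {"rot":[0,0,0],"xyz":[0,0,0],"grip":116},
    {"rot":[0,0,0],"xyz":[0,0,0],"grip":116}
  ]
}}

```text
clock: 3.45
tool_pos: [0.5479, 0.1055, 0.0546]
eef_rot: [-0.083, 0.997, 0.0, -0.0]
contact_force: [-0.3, 2.2, 0.1]
opening: 0.546
finger_force: 5.1
```

Request:
{"fn": "carry_out", "kwargs": {
  "plan": [
    {"rot":[0,0,0],"xyz":[0,0.001,0],"grip":116},
    {"rot":[0,0,0],"xyz":[0,0.001,0],"grip":118},
    {"rot":[0,0,0],"xyz":[0,0.001,0],"grip":118}
  ]
}}

```text
clock: 3.7
tool_pos: [0.5479, 0.1055, 0.0546]
eef_rot: [-0.082, 0.997, -0.0, -0.0]
contact_force: [-0.7, -0.3, 0.5]
opening: 0.539
finger_force: 5.8
```

Balanced. Now squeezing to the stop.

Request:
{"fn": "carry_out", "kwargs": {
  "plan": [
    {"rot":[0,0,0],"xyz":[0,0,0],"grip":124},
    {"rot":[0,0,0],"xyz":[0,0,0],"grip":130},
    {"rot":[0,0,0],"xyz":[0,0,0],"grip":136},
    {"rot":[0,0,0],"xyz":[0,0,0],"grip":142},
    {"rot":[0,0,0],"xyz":[0,0,0],"grip":148},
    {"rot":[0,0,0],"xyz":[0,0,0],"grip":148}
  ],
  "squeeze": 17
}}

```text
clock: 4.2
tool_pos: [0.5479, 0.1057, 0.0548]
eef_rot: [-0.082, 0.997, -0.0, 0.0]
contact_force: [-1.3, -0.5, 5.0]
opening: 0.436
finger_force: 17.0
```

Run:
```python
from h import *
s=r.get_state();print({k:s[k] for k in("tool_pos","contact_force","moment","opening","finger_force")})
```

```text
{'tool_pos': array([0.54793865, 0.10567698, 0.05484647]), 'contact_force': array([-1.31293936, -0.48351221,  5.00792472]), 'moment': array([-0.32419449,  0.20137673,  0.01822361]), 'opening': 0.4356813079675565, 'finger_force': 17.000325217377394}
```

Request:
{"fn": "carry_out", "kwargs": {
  "plan": [
    {"rot":[0,0,0],"xyz":[0,0,-0.001],"grip":148},
    {"rot":[0,0,0],"xyz":[0,0,-0.002],"grip":148},
    {"rot":[0,0,0],"xyz":[0,0,-0.004],"grip":148},
    {"rot":[0,0,0],"xyz":[0,0,-0.006],"grip":148},
    {"rot":[0,0,0],"xyz":[0,0,-0.008],"grip":148}
  ]
}}

```text
clock: 4.62
tool_pos: [0.5478, 0.1066, 0.0625]
eef_rot: [-0.083, 0.997, 0.001, -0.0]
contact_force: [0.7, -0.9, -1.6]
opening: 0.441
finger_force: 17.0
```

Request:
{"fn": "carry_out", "kwargs": {
  "plan": [
    {"rot":[0,0,0],"xyz":[0,0,-0.015],"grip":148},
    {"rot":[0,0,0],"xyz":[0,0,-0.045],"grip":148},
    {"rot":[0,0,0],"xyz":[0,0,-0.075],"grip":148},
    {"rot":[0,0,0],"xyz":[0,0,-0.1],"grip":148},
    {"rot":[0,0,0],"xyz":[0,0,-0.11],"grip":148},
    {"rot":[0,0,0],"xyz":[0,0,-0.11],"grip":148}
  ],
  "squeeze": 15
}}

```text
clock: 5.12
tool_pos: [0.5493, 0.1068, 0.1747]
eef_rot: [-0.083, 0.997, 0.001, 0.002]
contact_force: [-0.2, 0.8, -1.4]
opening: 0.444
finger_force: 15.0
```

Run:
```python
from h import *
s=r.get_state();im=r.snapshot("wrist");cv2.imwrite("pics/w3.png",im[:,:,::-1])
print(s["tool_pos"].tolist(),s["eef_rot"].tolist(),s["opening"],s["contact_force"])
c=cam("wrist",s)
t=r.snapshot("top");cv2.imwrite("pics/t3.png",t[:,:,::-1])
```

```text
[0.5493063366313166, 0.10681621776279686, 0.17467134819259977] [-0.08250389522810438, 0.9965877635941326, 0.0007739437108837075, 0.0023103544679317894] 0.4444200893174849 [-0.19629351  0.80558322 -1.40703964]
```

View pics/w3.png

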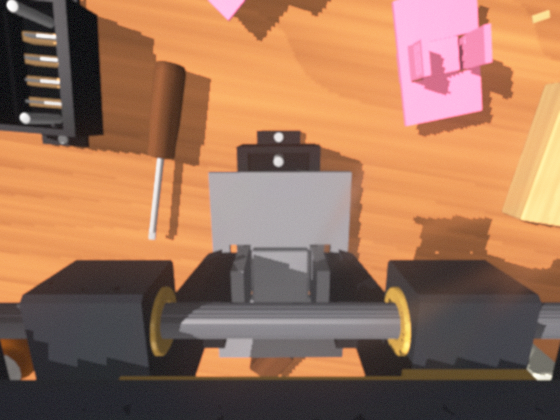

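The cover came free and is held level. Seen past its end, case_a's foot screw is at (278,138) and its lifter at (278,161), which gives me a reference for placing it over case_b. I'm moving to a pose where case_b is in clear view.

Request:
{"fn": "carry_out", "kwargs": {
  "plan": [
    {"rot":[0,0,0.02],"xyz":[0.002,-0.033,-0.01],"grip":148},
    {"rot":[0,0,0.04],"xyz":[0.004,-0.067,-0.02],"grip":148},
    {"rot":[0,0,0.06],"xyz":[0.006,-0.1,-0.025],"grip":148},
    {"rot":[0,0,0.072],"xyz":[0.008,-0.133,-0.025],"grip":148},
    {"rot":[0,0,0.072],"xyz":[0.01,-0.167,-0.025],"grip":148},
    {"rot":[0,0,0.072],"xyz":[0.012,-0.198,-0.025],"grip":148},
    {"rot":[0,0,0.072],"xyz":[0.012,-0.198,-0.025],"grip":148},
    {"rot":[0,0,0.072],"xyz":[0.012,-0.198,-0.025],"grip":148}
  ]
}}

```text
clock: 5.88
tool_pos: [0.5673, -0.0939, 0.1952]
eef_rot: [-0.044, 0.999, -0.0, -0.002]
contact_force: [0.8, 1.0, -0.4]
opening: 0.439
finger_force: 15.0
```

Run:
```python
from h import *
s=r.get_state();im=r.snapshot("wrist");cv2.imwrite("pics/w4.png",im[:,:,::-1])
print(s["tool_pos"].tolist(),s["eef_rot"].tolist(),s["opening"],s["contact_force"])
```

```text
[0.5672763459022644, -0.09393659393025224, 0.19521453553172757] [-0.044255159887264674, 0.9990181665907254, -0.00020018622662528493, -0.0020355762164212224] 0.4386050220577008 [ 0.79269952  0.96673957 -0.41445297]
```

View pics/w4.png

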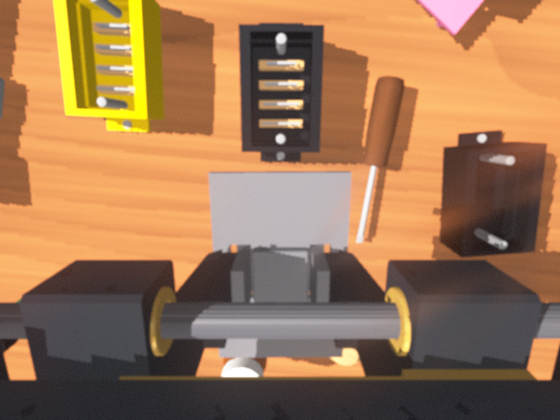

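case_b lies at about (281,88), lifters at (280,43) and (280,139). Computing its centre, yaw and rim height from the outline and lifters.

```bash
cat >> h.py <<'E'
def blob(im,u,v,rad=9,thr=150):
    g=im.min(2).astype(float)[v-rad:v+rad+1,u-rad:u+rad+1]; m=(g>thr)
    yy,xx=np.nonzero(m); return np.array([xx.mean()+u-rad,yy.mean()+v-rad]),m.sum()
E
python3 - <<'E'
from h import *
im=cv2.imread("pics/w4.png")[:,:,::-1].copy()
s=dict(tool_pos=np.array([0.5672763459022644,-0.09393659393025224,0.19521453553172757]),eef_rot=np.array([-0.044255159887264674,0.9990181665907254,-0.00020018622662528493,-0.0020355762164212224]))
c=cam("wrist",s);Rm=R.from_quat(s["eef_rot"]).as_matrix();print("cam",c[2].round(4),"toolx",Rm[:,0].round(4))
l=np.array([blob(im,280,43)[0],blob(im,280,139)[0]]);print(l,blob(im,280,43)[1],blob(im,280,139)[1])
sc=blob(im,280,157,6,90);print("screw",sc)
m=(im.max(2)<75).astype(np.uint8);m=cv2.morphologyEx(m,cv2.MORPH_CLOSE,np.ones((3,3),np.uint8))
n,lab,st,ce=cv2.connectedComponentsWithStats(m);k=lab[90,246];print(st[k])
for row in (45,65,85,105,125):
    g=im[row].max(1);x=np.nonzero(lab[row]==k)[0];print(row,x.min(),x.max(), g[236:246],g[316:328])
for col in (250,312):
    g=im[:,col].max(1);print(col,g[20:32],g[145:160])
for h in (.045,.05,.055,.058):
    W=ray(c,[[241,26.5],[321.5,26.5],[319.5,151.5],[242.5,151.5]],h)[:,:2]
    L=ray(c,l,h+.006)[:,:2]
    print(h,np.linalg.norm(W-np.roll(W,-1,0),axis=1).round(4),"c",W.mean(0).round(4),"lift",np.linalg.norm(L[0]-L[1]).round(4),L.mean(0).round(4),np.degrees(np.arctan2(*(L[1]-L[0])[::-1])).round(2))
E
```

```text
cam [ 0.5023 -0.0995  0.3415] toolx [-0.9961 -0.0884  0.0041]
[[280.45263158  38.90526316]
 [280.         138.38157895]] 95 76
screw (array([280.11842105, 156.67105263]), np.int64(76))
[ 241   25   81  136 7101]
45 241 321 [238 237 219 166 103  69  72  71  71  67] [ 66  68  69  69  63  66  86 108 140 147 152 149]
65 242 320 [251 252 249 226 148  84  68  68  70  70] [ 65  64  68  66  68  78 107 137 156 158 157 161]
85 242 320 [251 252 250 237 177 105  72  69  73  67] [ 66  64  68  69  73 101 139 164 167 166 167 165]
105 244 319 [250 250 251 246 216 136  79  76  77  74] [ 68  69  66  68  93 129 155 161 164 164 160 165]
125 250 318 [247 248 248 245 225 160 103  79  79  78] [ 70  73  73  88 122 150 167 171 168 168 169 167]
250 [236 235 232 219 169 106  71  67  68  68  64  58] [ 84  82  81  82  81 102 158 217 239 240 239 236 238 237 237]
312 [234 237 238 237 211 141  76  66  68  68  68  58] [ 70  74  72  74  72  77  87 120 147 157 152 154 151 147 145]
0.045 [0.064  0.0979 0.0669 0.098 ] c [ 0.4732 -0.1012] lift 0.0763 [ 0.4729 -0.102 ] 4.79
0.05 [0.063  0.0963 0.0658 0.0963] c [ 0.4737 -0.1012] lift 0.075 [ 0.4734 -0.102 ] 4.79
0.055 [0.0619 0.0946 0.0646 0.0946] c [ 0.4742 -0.1012] lift 0.0736 [ 0.4739 -0.1019] 4.79
0.058 [0.0612 0.0936 0.064  0.0937] c [ 0.4745 -0.1011] lift 0.0729 [ 0.4742 -0.1019] 4.79
```

Request:
{"fn": "carry_out", "kwargs": {
  "plan": [
    {"rot":[0,0,0],"xyz":[0.03,0.0004,0.006],"grip":148},
    {"rot":[0,0,0],"xyz":[0.06,0.0008,0.012],"grip":148},
    {"rot":[0,0,0],"xyz":[0.085,0.001,0.018],"grip":148},
    {"rot":[0,0,0],"xyz":[0.0945,0.0012,0.0205],"grip":148},
    {"rot":[0,0,0],"xyz":[0.0945,0.0012,0.0205],"grip":148},
    {"rot":[0,0,0],"xyz":[0.0945,0.0012,0.0205],"grip":148},
    {"rot":[0,0,0],"xyz":[0.0945,0.0012,0.0205],"grip":148}
  ]
}}

```text
clock: 6.52
tool_pos: [0.4761, -0.0974, 0.1772]
eef_rot: [-0.048, 0.999, 0.001, 0.001]
contact_force: [-0.4, -0.0, -2.0]
opening: 0.439
finger_force: 15.0
```

Run:
```python
from h import *
s=r.get_state();im=r.snapshot("wrist");cv2.imwrite("pics/w5.png",im[:,:,::-1])
print(s["tool_pos"].tolist(),s["eef_rot"].tolist(),s["opening"],s["contact_force"])
a=cv2.imread("pics/w3.png")[100:260,180:380];b=im[100:260,180:380,::-1]
cv2.imwrite("pics/cmp.png",cv2.resize(np.hstack([a,b]),None,fx=2,fy=2))
for n,i in(("a",a),("b",b)):
    g=i.min(2);m=(g>110)&(i.max(2).astype(int)-g<40)
    n_,l,st,ce=cv2.connectedComponentsWithStats(m.astype(np.uint8))
    print(n,[(ce[k].round(1)+[180,100],st[k][4]) for k in range(1,n_) if 8<st[k][4]<20000 and ce[k][1]<110])
```

```text
[0.4761336215532181, -0.09742136353599942, 0.177222657350211] [-0.047635762892114936, 0.9988641234934399, 0.0005321415351614596, 0.0010068350186793684] 0.4394333262913106 [-0.4164118  -0.04341055 -2.04546152]
a [(array([278.2, 136.8]), np.int32(91)), (array([277.8, 160.7]), np.int32(103))]
b [(array([276.2, 132.5]), np.int32(86)), (array([275. , 155.8]), np.int32(102)), (array([280.3, 209.9]), np.int32(10923))]
```

View pics/cmp.png

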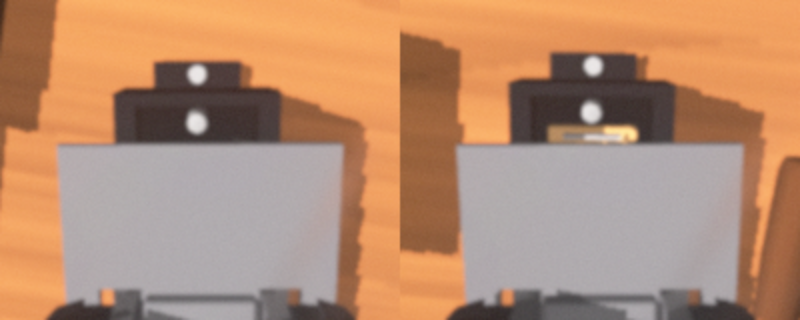

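Left is the case_a reference, right is now. case_b's foot screw is at (276.2,132.5) against (278.2,136.8) in the reference, so I correct x by about +4 mm, y by -2.5 mm and yaw slightly.

Request:
{"fn": "carry_out", "kwargs": {
  "plan": [
    {"rot":[0,0,0.012],"xyz":[0.002,-0.0012,0.001],"grip":148},
    {"rot":[0,0,0.012],"xyz":[0.0042,-0.0025,0.002],"grip":148},
    {"rot":[0,0,0.012],"xyz":[0.0042,-0.0025,0.002],"grip":148},
    {"rot":[0,0,0.012],"xyz":[0.0042,-0.0025,0.002],"grip":148}
  ]
}}

```text
clock: 6.9
tool_pos: [0.4704, -0.1019, 0.1751]
eef_rot: [-0.04, 0.999, 0.0, -0.0]
contact_force: [-0.6, -0.2, -1.5]
opening: 0.441
finger_force: 15.0
```

```bash
cat > cmp.py <<'E'
from h import *
im=r.snapshot("wrist")
a=cv2.imread("pics/w3.png")[100:260,180:380];b=im[100:260,180:380,::-1]
for n,i in(("a",a),("b",b)):
    g=i.min(2);m=(g>110)&(i.max(2).astype(int)-g<40)
    n_,l,st,ce=cv2.connectedComponentsWithStats(m.astype(np.uint8))
    print(n,[(ce[k].round(1)+[180,100]).tolist() for k in range(1,n_) if 30<st[k][4]<20000 and ce[k][1]<140])
    d=i.max(2)
    for row in (146-100,165-100): # dark rim span at sub-pixel
        x=np.nonzero(d[row]<100)[0]+180; x=x[(x>230)&(x<330)]; print(row+100,x.min(),x.max())
    gg=np.diff(i.astype(float).sum(2),axis=1)[85]; print("plate",180+gg[:60].argmin() if 0 else 180+np.abs(gg[:60]).argmax(),180+130+np.abs(gg[130:]).argmax())
s=r.get_state();print(s["tool_pos"].round(4),(2*np.degrees(np.arctan2(s["eef_rot"][0],s["eef_rot"][1]))).round(2))
E
python3 cmp.py
```

```text
a [[278.2, 136.8], [277.8, 160.7], [280.2, 211.7]]
146 240 318
165 238 319
plate 180 360
b [[279.7, 139.9], [279.4, 164.0], [279.7, 209.1]]
146 260 301
165 240 320
plate 208 375
[ 0.4706 -0.1018  0.1751] -4.64
```

Request:
{"fn": "carry_out", "kwargs": {
  "plan": [
    {"rot":[0,0,0],"xyz":[0,0,0],"grip":148},
    {"rot":[0,0,0],"xyz":[0,0,0],"grip":148},
    {"rot":[0,0,0],"xyz":[0,0,0],"grip":148},
    {"rot":[0,0,0],"xyz":[0,0,0],"grip":148}
  ]
}}

```text
clock: 7.28
tool_pos: [0.4705, -0.1017, 0.1752]
eef_rot: [-0.041, 0.999, 0.0, 0.0]
contact_force: [0.0, 0.2, -1.1]
opening: 0.44
finger_force: 15.0
```

```bash
python3 cmp.py | grep -v plate
```

```text
a [[278.2, 136.8], [277.8, 160.7], [280.2, 211.7]]
146 240 318
165 238 319
b [[279.6, 139.8], [279.2, 163.9], [279.7, 209.1]]
146 259 301
165 240 320
[ 0.4705 -0.1017  0.1752] -4.66
```

Run:
```python
from h import *
def st(p,q):return dict(tool_pos=np.array(p),eef_rot=np.array(q))
A=st([0.5493063366313166,0.10681621776279686,0.17467134819259977],[-0.08250389522810438,0.9965877635941326,0.0007739437108837075,0.0023103544679317894])
w4=st([0.5672763459022644,-0.09393659393025224,0.19521453553172757],[-0.044255159887264674,0.9990181665907254,-0.00020018622662528493,-0.0020355762164212224])
w1=st([0.54579348,0.11305068,0.20532651],[-8.22114649e-02,9.96614681e-01,4.47934908e-04,-5.02059459e-04])
B=r.get_state()
for n,s,u in(("A",A,[[278.2,136.8],[277.8,160.7]]),("B",B,[[279.6,139.8],[279.2,163.9]]),("w4",w4,[[280.1,156.7],[280,138.4]]),("w1",w1,[[272,140],[272,140]])):
    c=cam("wrist",s);Rm=R.from_quat(s["eef_rot"]).as_matrix()
    sc=ray(c,u[:1],.008)[0];li=ray(c,u[1:],.051)[0]
    x=Rm[:2,0]/np.linalg.norm(Rm[:2,0]);y=np.array([x[1],-x[0]])
    for P in(sc,li): d=P[:2]-s["tool_pos"][:2];print(n,P[:2].round(4),"rel tool x,y",(d@x).round(4),(d@y).round(4))
```

```text
A [0.4944 0.0963] rel tool x,y 0.0559 -0.0013
A [0.5112 0.099 ] rel tool x,y 0.0388 -0.0015
B [ 0.4167 -0.1063] rel tool x,y 0.054 -0.0002
B [ 0.4339 -0.1052] rel tool x,y 0.0368 -0.0005
w4 [ 0.5296 -0.0971] rel tool x,y 0.0378 0.0002
w4 [ 0.5109 -0.0988] rel tool x,y 0.0566 0.0001
w1 [0.4949 0.0968] rel tool x,y 0.0529 -0.0076
w1 [0.4931 0.0975] rel tool x,y 0.0545 -0.0067
```

Request:
{"fn": "carry_out", "kwargs": {
  "plan": [
    {"rot":[0,0,0],"xyz":[-0.001,0.0002,0.02],"grip":148},
    {"rot":[0,0,0],"xyz":[-0.0019,0.0004,0.04],"grip":148},
    {"rot":[0,0,0],"xyz":[-0.0019,0.0004,0.06],"grip":148},
    {"rot":[0,0,0],"xyz":[-0.0019,0.0004,0.075],"grip":148},
    {"rot":[0,0,0],"xyz":[-0.0019,0.0004,0.085],"grip":148},
    {"rot":[0,0,0],"xyz":[-0.0019,0.0004,0.085],"grip":148},
    {"rot":[0,0,0],"xyz":[-0.0019,0.0004,0.085],"grip":148},
    {"rot":[0,0,0],"xyz":[-0.0019,0.0004,0.085],"grip":148}
  ]
}}

```text
clock: 8.0
tool_pos: [0.4728, -0.1011, 0.0907]
eef_rot: [-0.041, 0.999, 0.0, 0.0]
contact_force: [-0.5, -0.4, -0.7]
opening: 0.44
finger_force: 15.0
```

Run:
```python
from h import *
s=r.get_state();im=r.snapshot("wrist")
print(s["tool_pos"].tolist(),s["eef_rot"].tolist(),s["opening"],s["contact_force"])
b=im[90:260,180:380,::-1];t=cv2.imread("pics/t3.png")
t=r.snapshot("top")[:,:,::-1];cv2.imwrite("pics/t6.png",t)
cv2.imwrite("pics/w6.png",cv2.resize(b,None,fx=3.5,fy=3.5,interpolation=cv2.INTER_CUBIC))
```

```text
[0.47278860494829544, -0.10113383643333006, 0.09068690077244301] [-0.04063601886030947, 0.9991738989578062, 3.109290574865853e-05, 0.00048233377586292603] 0.44014438893831015 [-0.49166938 -0.3938782  -0.68971946]
```

View pics/w6.png

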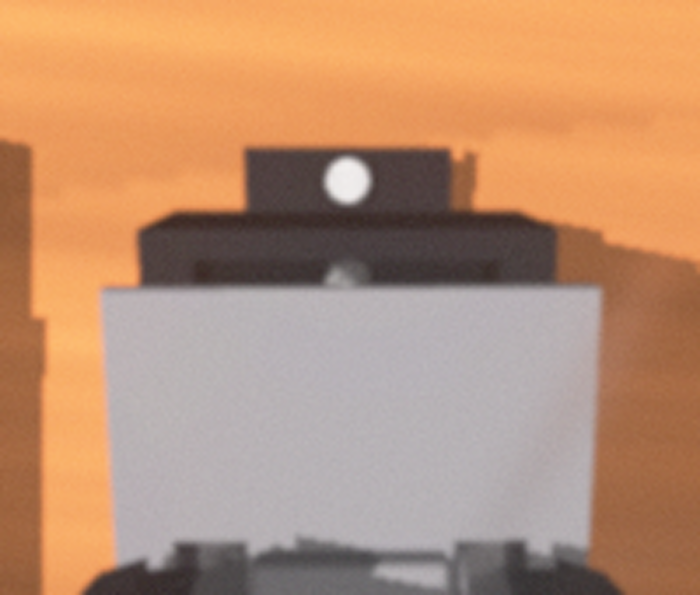

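Plate edge mid column is 280.6, case rim mid 279.3: about 0.6 mm off in y. Computing the x offset from the plate and rim end edges.

Run:
```python
from h import *
s=r.get_state();c=cam("wrist",s);q=R.from_quat(s["eef_rot"]).inv()
f=lambda u,v,z:((q.apply(ray(c,[[180+u/3.5,90+v/3.5]],z)-s["tool_pos"]))[0,:2]*1e3).round(2)
for v in(285,290):
    for z in(.0871,.083):print("plate",v,z,f(102,v,z),f(602,v,z))
for z in(.045,.048,.052):print("rim",z,f(138,232,z),f(557,232,z),"foot/screw",f(348,181,.008), "lift",f(349,275,z+.006))
```

```text
plate 285 0.0871 [ 46.42 -31.45] [46.4  32.21]
plate 285 0.083 [ 45.89 -32.31] [45.87 33.09]
plate 290 0.0871 [ 45.78 -31.48] [45.76 32.25]
plate 290 0.083 [ 45.23 -32.35] [45.21 33.13]
rim 0.045 [ 49.51 -34.05] [49.49 33.51] foot/screw [55.95 -0.24] lift [ 4.331e+01 -3.000e-02]
rim 0.048 [ 49.77 -33.52] [49.75 32.99] foot/screw [55.95 -0.24] lift [ 4.367e+01 -2.000e-02]
rim 0.052 [ 50.11 -32.81] [50.09 32.29] foot/screw [55.95 -0.24] lift [ 4.416e+01 -2.000e-02]
```

Request:
{"fn": "carry_out", "kwargs": {
  "plan": [
    {"rot":[0,0,0],"xyz":[0.0006,-0.0003,0.002],"grip":148},
    {"rot":[0,0,0],"xyz":[0.0012,-0.0006,0.004],"grip":148},
    {"rot":[0,0,0],"xyz":[0.0012,-0.0006,0.007],"grip":148},
    {"rot":[0,0,0],"xyz":[0.0012,-0.0006,0.01],"grip":148},
    {"rot":[0,0,0],"xyz":[0.0012,-0.0006,0.013],"grip":148},
    {"rot":[0,0,0],"xyz":[0.0012,-0.0006,0.013],"grip":148},
    {"rot":[0,0,0],"xyz":[0.0012,-0.0006,0.013],"grip":148}
  ]
}}

```text
clock: 8.68
tool_pos: [0.471, -0.1018, 0.0769]
eef_rot: [-0.041, 0.999, 0.0, -0.0]
contact_force: [0.7, -0.8, -1.7]
opening: 0.438
finger_force: 15.0
```

Run:
```python
from h import *
s=r.get_state();im=r.snapshot("wrist");cv2.imwrite("pics/w7.png",im[:,:,::-1])
print(s["tool_pos"],s["eef_rot"],s["contact_force"])
# edge rows/cols along columns just left of middle
for col in(235,245,315,322):print(col,im[140:185,col].sum(1).tolist())
print(165,im[165,205:235].sum(1).tolist(),im[165,325:355].sum(1).tolist())
print(178,im[178,205:235].sum(1).tolist(),im[178,325:360].sum(1).tolist())
```

```text
[ 0.47103525 -0.10179892  0.07686807] [-4.06885745e-02  9.99171832e-01  5.73736530e-05 -2.93981357e-04] [ 0.72228823 -0.8035614  -1.71089474]
235 [471, 484, 492, 495, 487, 509, 508, 508, 511, 510, 510, 509, 503, 481, 414, 277, 157, 145, 143, 154, 172, 186, 208, 212, 215, 220, 213, 207, 208, 198, 200, 283, 402, 495, 540, 556, 548, 558, 550, 554, 547, 548, 545, 542, 538]
245 [467, 471, 479, 487, 491, 495, 502, 508, 512, 512, 507, 509, 498, 456, 353, 231, 153, 146, 146, 153, 167, 180, 205, 211, 207, 202, 210, 204, 210, 194, 221, 302, 434, 526, 548, 549, 554, 555, 547, 543, 548, 543, 551, 548, 548]
315 [320, 317, 307, 312, 317, 307, 315, 313, 312, 306, 316, 308, 306, 288, 233, 190, 159, 152, 159, 153, 153, 184, 198, 205, 212, 213, 207, 205, 204, 198, 236, 319, 445, 525, 547, 548, 549, 543, 555, 542, 546, 549, 545, 541, 545]
322 [504, 509, 502, 493, 499, 504, 500, 491, 500, 505, 497, 491, 501, 445, 359, 230, 151, 151, 156, 157, 164, 190, 197, 207, 213, 203, 195, 200, 203, 204, 234, 320, 444, 526, 547, 543, 547, 548, 546, 545, 544, 545, 539, 549, 544]
165 [479, 483, 486, 482, 486, 489, 486, 490, 492, 463, 385, 273, 219, 204, 221, 204, 203, 214, 219, 218, 216, 206, 208, 204, 200, 205, 209, 209, 203, 205] [200, 210, 209, 204, 202, 208, 200, 210, 206, 206, 197, 208, 213, 209, 201, 201, 192, 214, 218, 261, 304, 312, 309, 310, 315, 316, 314, 326, 323, 325]
178 [524, 528, 543, 557, 564, 549, 548, 550, 547, 552, 551, 546, 551, 550, 553, 558, 549, 544, 553, 554, 549, 556, 547, 552, 549, 552, 545, 552, 547, 542] [543, 553, 541, 540, 542, 545, 540, 543, 538, 546, 539, 543, 543, 540, 539, 546, 542, 544, 546, 538, 544, 540, 543, 542, 535, 514, 454, 385, 335, 340, 347, 346, 344, 351, 345]
```

Run:
```python
from h import *
s=r.get_state();s["eef_rot"]=s["eef_rot"]*[1,1,0,0];s["eef_rot"]/=np.linalg.norm(s["eef_rot"]);c=cam("wrist",s);q=R.from_quat(s["eef_rot"]).inv()
f=lambda u,v,z:((q.apply(ray(c,[[u,v]],z)-s["tool_pos"]))[0,:2]*1e3).round(2)
print(s["tool_pos"])
for z in(.0733,.069):print("plate",f(280,171.8,z),f(351.5,178,z))
for z in(.045,.05,.055):print("rim",z,f(280,160.5,z),f(215.7,165,z),f(344.2,165,z),"wall bottom",f(280,154,0))
im=cv2.imread("pics/w7.png");print(im[178,195:220].tolist())
```

```text
[ 0.47116059 -0.10178351  0.07701949]
plate [46.25  0.13] [43.46 32.14]
plate [45.69  0.13] [42.82 33.06]
rim 0.045 [48.49  0.13] [ 46.15 -33.76] [46.13 33.97] wall bottom [48.33  0.14]
rim 0.05 [48.98  0.13] [ 46.7  -32.81] [46.68 33.02] wall bottom [48.33  0.14]
rim 0.055 [49.46  0.13] [ 47.25 -31.86] [47.23 32.07] wall bottom [48.33  0.14]
[[105, 175, 248], [102, 174, 248], [105, 175, 248], [100, 171, 248], [100, 173, 247], [100, 172, 247], [101, 172, 247], [105, 175, 248], [105, 175, 248], [102, 173, 248], [102, 174, 248], [105, 175, 248], [121, 176, 246], [148, 177, 232], [173, 180, 211], [179, 180, 190], [181, 180, 187], [181, 180, 189], [181, 179, 187], [182, 181, 189], [182, 180, 189], [180, 178, 188], [182, 180, 189], [181, 181, 188], [184, 180, 189]]
```

Alignment is now within about 0.3 mm: the plate-to-rim end gap is 2.3 mm, expected 2, and the mid columns are equal. Descending and watching the force.

Request:
{"fn": "carry_out", "kwargs": {
  "plan": [
    {"rot":[0,0,0],"xyz":[0.0002,0,0.0015],"grip":148},
    {"rot":[0,0,0],"xyz":[0.0002,0,0.003],"grip":148},
    {"rot":[0,0,0],"xyz":[0.0002,0,0.0045],"grip":148},
    {"rot":[0,0,0],"xyz":[0.0002,0,0.006],"grip":148},
    {"rot":[0,0,0],"xyz":[0.0002,0,0.0075],"grip":148},
    {"rot":[0,0,0],"xyz":[0.0002,0,0.0075],"grip":148}
  ]
}}

```text
clock: 9.23
tool_pos: [0.4708, -0.1019, 0.0694]
eef_rot: [-0.041, 0.999, 0.0, -0.0]
contact_force: [-0.2, -0.2, -0.9]
opening: 0.435
finger_force: 15.0
```

Request:
{"fn": "carry_out", "kwargs": {
  "plan": [
    {"rot":[0,0,0],"xyz":[0,0,0.0015],"grip":148},
    {"rot":[0,0,0],"xyz":[0,0,0.003],"grip":148},
    {"rot":[0,0,0],"xyz":[0,0,0.0045],"grip":148},
    {"rot":[0,0,0],"xyz":[0,0,0.006],"grip":148},
    {"rot":[0,0,0],"xyz":[0,0,0.006],"grip":148}
  ]
}}

```text
clock: 9.65
tool_pos: [0.4708, -0.1019, 0.0634]
eef_rot: [-0.041, 0.999, 0.0, -0.0]
contact_force: [0.5, 0.3, -2.0]
opening: 0.441
finger_force: 15.0
```

Request:
{"fn": "carry_out", "kwargs": {
  "plan": [
    {"rot":[0,0,0],"xyz":[0,0,0.001],"grip":148},
    {"rot":[0,0,0],"xyz":[0,0,0.002],"grip":148},
    {"rot":[0,0,0],"xyz":[0,0,0.003],"grip":148},
    {"rot":[0,0,0],"xyz":[0,0,0.004],"grip":148},
    {"rot":[0,0,0],"xyz":[0,0,0.004],"grip":148}
  ]
}}

```text
clock: 10.07
tool_pos: [0.4709, -0.1019, 0.0595]
eef_rot: [-0.041, 0.999, 0.0, -0.0]
contact_force: [-0.0, -1.1, -1.3]
opening: 0.437
finger_force: 15.0
```

Request:
{"fn": "carry_out", "kwargs": {
  "plan": [
    {"rot":[0,0,0],"xyz":[0,0,0.0007],"grip":148},
    {"rot":[0,0,0],"xyz":[0,0,0.0014],"grip":148},
    {"rot":[0,0,0],"xyz":[0,0,0.002],"grip":148},
    {"rot":[0,0,0],"xyz":[0,0,0.002],"grip":148}
  ]
}}

```text
clock: 10.4
tool_pos: [0.4711, -0.1019, 0.0579]
eef_rot: [-0.041, 0.999, -0.0, 0.0]
contact_force: [-0.4, 0.8, 3.4]
opening: 0.435
finger_force: 15.0
```

Request:
{"fn": "carry_out", "kwargs": {
  "plan": [
    {"rot":[0,0,0],"xyz":[0,0,0.0005],"grip":148},
    {"rot":[0,0,0],"xyz":[0,0,0.001],"grip":148},
    {"rot":[0,0,0],"xyz":[0,0,0.0015],"grip":148},
    {"rot":[0,0,0],"xyz":[0,0,0.0015],"grip":148}
  ]
}}

```text
clock: 10.73
tool_pos: [0.4711, -0.1019, 0.0562]
eef_rot: [-0.041, 0.999, 0.0, 0.0]
contact_force: [-0.7, 0.2, 4.4]
opening: 0.442
finger_force: 15.0
```

Request:
{"fn": "carry_out", "kwargs": {
  "plan": [
    {"rot":[0,0,0],"xyz":[0,0,0.0005],"grip":148},
    {"rot":[0,0,0],"xyz":[0,0,0.001],"grip":148},
    {"rot":[0,0,0],"xyz":[0,0,0.0015],"grip":148},
    {"rot":[0,0,0],"xyz":[0,0,0.002],"grip":148},
    {"rot":[0,0,0],"xyz":[0,0,0.002],"grip":148}
  ]
}}

```text
clock: 11.15
tool_pos: [0.4711, -0.1019, 0.0541]
eef_rot: [-0.041, 0.999, 0.0, 0.0]
contact_force: [-0.5, 0.5, 5.1]
opening: 0.439
finger_force: 15.0
```

Request:
{"fn": "carry_out", "kwargs": {
  "plan": [
    {"rot":[0,0,0],"xyz":[0,0,0.0004],"grip":148},
    {"rot":[0,0,0],"xyz":[0,0,0.0008],"grip":148},
    {"rot":[0,0,0],"xyz":[0,0,0.001],"grip":148},
    {"rot":[0,0,0],"xyz":[0,0,0.001],"grip":148}
  ]
}}

```text
clock: 11.48
tool_pos: [0.4711, -0.1019, 0.0532]
eef_rot: [-0.041, 0.999, 0.0, 0.0]
contact_force: [-0.6, -0.1, 6.0]
opening: 0.439
finger_force: 15.0
```

Request:
{"fn": "carry_out", "kwargs": {
  "plan": [
    {"rot":[0,0,0],"xyz":[0,0,0.0003],"grip":148},
    {"rot":[0,0,0],"xyz":[0,0,0.0005],"grip":148},
    {"rot":[0,0,0],"xyz":[0,0,0.0005],"grip":148}
  ]
}}

```text
clock: 11.73
tool_pos: [0.4711, -0.1019, 0.0527]
eef_rot: [-0.041, 0.999, 0.0, 0.0]
contact_force: [-0.6, 0.6, 5.3]
opening: 0.439
finger_force: 15.0
```

Request:
{"fn": "carry_out", "kwargs": {
  "plan": [
    {"rot":[0,0,0],"xyz":[0,0,0.0003],"grip":148},
    {"rot":[0,0,0],"xyz":[0,0,0.0005],"grip":148},
    {"rot":[0,0,0],"xyz":[0,0,0.0005],"grip":148}
  ]
}}

```text
clock: 11.98
tool_pos: [0.4711, -0.1019, 0.0526]
eef_rot: [-0.041, 0.999, -0.0, 0.0]
contact_force: [-1.5, 0.3, 9.1]
opening: 0.439
finger_force: 15.0
```

The plate rests on the rim: hard stop at TCP z 0.0526, 9 N. Next I ease the grip to 9 N, keeping the tabs in, and slide the fingertips down onto the plate so they hold it down during release.

Request:
{"fn": "carry_out", "kwargs": {
  "plan": [
    {"rot":[0,0,0],"xyz":[0,0,0],"grip":148},
    {"rot":[0,0,0],"xyz":[0,0,0],"grip":148},
    {"rot":[0,0,0],"xyz":[0,0,0.0003],"grip":148},
    {"rot":[0,0,0],"xyz":[0,0,0.0003],"grip":148}
  ],
  "squeeze": 9
}}

```text
clock: 12.32
tool_pos: [0.4711, -0.102, 0.0523]
eef_rot: [-0.041, 0.999, -0.0, 0.0]
contact_force: [-0.7, 0.1, 9.9]
opening: 0.467
finger_force: 9.0
```

Request:
{"fn": "carry_out", "kwargs": {
  "plan": [
    {"rot":[0,0,0],"xyz":[0,0,0.0003],"grip":148},
    {"rot":[0,0,0],"xyz":[0,0,0.0006],"grip":148},
    {"rot":[0,0,0],"xyz":[0,0,0.0006],"grip":148}
  ]
}}

```text
clock: 12.57
tool_pos: [0.4712, -0.102, 0.0518]
eef_rot: [-0.041, 0.999, -0.0, 0.0]
contact_force: [-1.2, 0.4, 10.8]
opening: 0.469
finger_force: 9.0
```

Request:
{"fn": "carry_out", "kwargs": {
  "plan": [
    {"rot":[0,0,0],"xyz":[0,0,0.0004],"grip":148},
    {"rot":[0,0,0],"xyz":[0,0,0.0008],"grip":148},
    {"rot":[0,0,0],"xyz":[0,0,0.001],"grip":148},
    {"rot":[0,0,0],"xyz":[0,0,0.001],"grip":148}
  ]
}}

```text
clock: 12.9
tool_pos: [0.4713, -0.102, 0.0508]
eef_rot: [-0.041, 0.999, -0.0, 0.0]
contact_force: [-0.7, -0.5, 10.5]
opening: 0.466
finger_force: 9.0
```

Request:
{"fn": "carry_out", "kwargs": {
  "plan": [
    {"rot":[0,0,0],"xyz":[0,0,0.0004],"grip":148},
    {"rot":[0,0,0],"xyz":[0,0,0.0007],"grip":148},
    {"rot":[0,0,0],"xyz":[0,0,0.0007],"grip":148}
  ]
}}

```text
clock: 13.15
tool_pos: [0.4714, -0.102, 0.0501]
eef_rot: [-0.041, 0.999, -0.0, 0.001]
contact_force: [-0.9, -0.7, 11.2]
opening: 0.468
finger_force: 9.0
```

Request:
{"fn": "carry_out", "kwargs": {
  "plan": [
    {"rot":[0,0,0],"xyz":[0,0,0.0003],"grip":148},
    {"rot":[0,0,0],"xyz":[0,0,0.0005],"grip":148},
    {"rot":[0,0,0],"xyz":[0,0,0.0005],"grip":148}
  ]
}}

```text
clock: 13.4
tool_pos: [0.4714, -0.1019, 0.0497]
eef_rot: [-0.041, 0.999, -0.0, 0.001]
contact_force: [-1.0, 0.6, 10.9]
opening: 0.471
finger_force: 9.0
```

Request:
{"fn": "carry_out", "kwargs": {
  "plan": [
    {"rot":[0,0,0],"xyz":[0,0,0.0003],"grip":148},
    {"rot":[0,0,0],"xyz":[0,0,0.0004],"grip":148},
    {"rot":[0,0,0],"xyz":[0,0,0.0004],"grip":148}
  ]
}}

```text
clock: 13.65
tool_pos: [0.4715, -0.102, 0.0495]
eef_rot: [-0.041, 0.999, -0.0, 0.001]
contact_force: [-1.2, -0.2, 14.3]
opening: 0.47
finger_force: 10.7
```

The fingertips are on the plate at 14 N. Opening slowly at the same height so the tabs spring out.

Request:
{"fn": "carry_out", "kwargs": {
  "plan": [
    {"rot":[0,0,0],"xyz":[0,0,0],"grip":130},
    {"rot":[0,0,0],"xyz":[0,0,0],"grip":124},
    {"rot":[0,0,0],"xyz":[0,0,0],"grip":118},
    {"rot":[0,0,0],"xyz":[0,0,0],"grip":112},
    {"rot":[0,0,0],"xyz":[0,0,0],"grip":106},
    {"rot":[0,0,0],"xyz":[0,0,0],"grip":100},
    {"rot":[0,0,0],"xyz":[0,0,0],"grip":98},
    {"rot":[0,0,0],"xyz":[0,0,0],"grip":98}
  ]
}}

```text
clock: 14.32
tool_pos: [0.4716, -0.1037, 0.0495]
eef_rot: [-0.04, 0.999, -0.001, 0.001]
contact_force: [0.1, -3.7, 12.1]
opening: 0.615
finger_force: 6.4
```

Run:
```python
from h import *
s=r.get_state();print({k:s[k] for k in("tool_pos","contact_force","moment","opening","finger_force")})
im=r.snapshot("wrist");cv2.imwrite("pics/w8.png",im[:,:,::-1])
```

```text
{'tool_pos': array([ 0.471612  , -0.10371937,  0.04948665]), 'contact_force': array([ 0.14800833, -3.6680832 , 12.1155117 ]), 'moment': array([-0.54087821,  0.17368621,  0.04770308]), 'opening': 0.6147799466277946, 'finger_force': 6.414736993610859}
```

Request:
{"fn": "carry_out", "kwargs": {
  "plan": [
    {"rot":[0,0,0],"xyz":[0,0,-0.0007],"grip":98},
    {"rot":[0,0,0],"xyz":[0,0,-0.0014],"grip":98},
    {"rot":[0,0,0],"xyz":[0,0,-0.002],"grip":98},
    {"rot":[0,0,0],"xyz":[0,0,-0.002],"grip":98}
  ]
}}

```text
clock: 14.7
tool_pos: [0.4715, -0.1035, 0.0509]
eef_rot: [-0.04, 0.999, -0.001, 0.0]
contact_force: [1.1, -3.0, 5.7]
opening: 0.617
finger_force: 2.6
```

Request:
{"fn": "carry_out", "kwargs": {
  "plan": [
    {"rot":[0,0,0],"xyz":[0,0,-0.001],"grip":98},
    {"rot":[0,0,0],"xyz":[0,0,-0.002],"grip":98},
    {"rot":[0,0,0],"xyz":[0,0,-0.002],"grip":98}
  ]
}}

```text
clock: 14.95
tool_pos: [0.4709, -0.1014, 0.0525]
eef_rot: [-0.041, 0.999, 0.0, -0.0]
contact_force: [-0.1, -0.2, -0.2]
opening: 0.619
finger_force: 0.0
```

The force fell to zero with the plate 2 mm above the rim, which is how a latched cover should sit. Raising to look.

Request:
{"fn": "carry_out", "kwargs": {
  "plan": [
    {"rot":[0,0,0],"xyz":[0,0,-0.003],"grip":98},
    {"rot":[0,0,0],"xyz":[0,0,-0.015],"grip":90},
    {"rot":[0,0,0],"xyz":[0,0,-0.04],"grip":80},
    {"rot":[0,0,0],"xyz":[0,0,-0.08],"grip":40},
    {"rot":[0,0,0],"xyz":[0,0,-0.12],"grip":0},
    {"rot":[0,0,0],"xyz":[0,0,-0.15],"grip":0},
    {"rot":[0,0,0],"xyz":[0,0,-0.15],"grip":0},
    {"rot":[0,0,0],"xyz":[0,0,-0.15],"grip":0}
  ]
}}

```text
clock: 15.62
tool_pos: [0.4717, -0.1019, 0.2041]
eef_rot: [-0.041, 0.999, -0.0, 0.002]
contact_force: [-0.8, -0.1, -0.3]
opening: 0.998
finger_force: 0.0
```

Run:
```python
from h import *
s=r.get_state();im=r.snapshot("wrist");print(s["tool_pos"])
sc=r.snapshot("scene");cv2.imwrite("pics/s9f.png",sc[:,:,::-1])
c=cam("wrist",s);print(plate(im,c,.051,(260,235)))
a=cv2.resize(im[130:270,190:370,::-1],None,fx=2.2,fy=2.2)
b=cv2.resize(sc[150:300,230:370,::-1],None,fx=2.8,fy=2.8,interpolation=cv2.INTER_CUBIC)[:308]
cv2.imwrite("pics/v9.png",np.hstack([a,b]))
```

```text
[ 0.47173241 -0.10190141  0.20412352]
(471.2770690917969, -101.5860595703125, 96.64942169189453, 64.8845443725586, 4.638747692108154, np.int32(3), array([ 244,  146,   74,  105, 7089], dtype=int32))
```

View pics/v9.png

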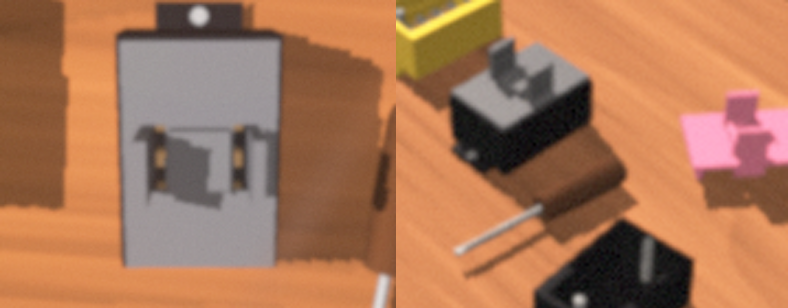

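The cover sits level on case_b (96.6 × 64.9 mm at latched height). Both tabs are sprung out evenly, with slot gaps at (157,160) and (240,160), and the screwdriver and case_a are where they were.

```bash
python3 -c "
from plant import r
print(r.finish_job())"
```

```text
the job is handed in; nothing more can be done
None
```

The cover is off case_a and snapped onto case_b with both tabs sprung out; presses read about 14 N at most and the squeeze was 17 N, and the job was handed in at about 16 s.

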